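# Index the grinder gear unit and hold its cover for screwing down

### The job

On the belt grinder's green gear unit, turn the aluminium collar until its red mark faces the yellow sensor block and let go of it; then pick up the blue cover plate by its grey rib and hold it level, about 2 cm above the open gear chamber, with its three holes lined up over the three matching threaded holes so that I can start the screws. Finish while still holding it there, hovering: the cover must not touch the gear unit, the mark must stay on the sensor, and the other things on the bench stay where they are.

Things in the scene. Friction and masses are not known exactly. Their poses are not given: they have to be found in the camera images.
- unit: Green gear unit, fixed on a dark bedplate 130 x 330 mm, 14 thick. Origin on the bench under the middle of its open-topped chamber, z up. Chamber: 140 mm along x, 100 along y, walls 26 thick, flat rim 70 above the bench. The collar's axis is at x 0, y -130 mm; the yellow sensor block (44 x 34 mm, top 85 above the bench) stands beyond it, its face at y -200 mm looking along +y at the collar.
- collar (a joint): Angle of the aluminium collar about its upright axis, rad; light friction (0.06 N m), it stays where it is left. 0: the red mark faces the sensor block squarely (the unit's -y direction). Positive: mark turned counter-clockwise seen from above. Starts between 0.5 and 1.8; turns from -2.6 to 2.6.
- collar_mid (a point): On the collar's axis, 85 mm above the bench, 20 below the collar's top. Smooth cylinder of 44 mm diameter, from 45 (green round pedestal, 64 mm diameter) to 105 mm above the bench; a 10 mm wide red stripe runs down one side and over the top to the centre. Above the pedestal 68 mm is free all round its axis.
- sensor_face (a point): Centre of the sensor block's face, 70 mm above the bench and 70 mm from the collar's axis.
- cover_rib (a point): Centre of the blue cover's grey rib, 36 mm above its underside, over its middle and centre of mass; axes are the cover's. Loose, on the bench, 0.25-0.45 kg: plate 140 (x) x 100 (y) x 6 mm; upright rib 60 mm along x, 14 thick along y (the way to grip), top 52 above the underside. Holes: two at the -x end, one at +x, so it fits one way only; its x starts within 60 degrees of the unit's x.
- tin_mid (a point): Centre of a closed tin with an orange label, 76 mm diameter, 60 mm high, standing beside the cover (nearer or farther than it from the robot). Leave alone.
- mallet: Wooden mallet lying at the bench's far side, roughly 250 mm long. Leave alone.
- brush: Wooden brush lying on the left. Leave alone.
- handle_blank: Dark wooden handle blank, 130 x 34 x 26 mm, lying on the left. Leave alone.
- driver: Screwdriver with a green handle lying at the far right. Leave alone.
- thread0 (a point): Mouth of a threaded hole (M6, brass-ringed) in the chamber's rim, at the two-hole (-x) end, +y side: x -57, y 37, z 70 mm from the unit's origin.
- hole0 (a point): Lower mouth (at the underside) of the cover's hole that goes over thread0, at the two-hole (-x) end, +y side of the cover: x -57, y 37 mm from the cover's middle, 36 mm below cover_rib.
- thread1 (a point): Mouth of a threaded hole (M6, brass-ringed) in the chamber's rim, at the two-hole (-x) end, -y side: x -57, y -37, z 70 mm from the unit's origin.
- hole1 (a point): Lower mouth (at the underside) of the cover's hole that goes over thread1, at the two-hole (-x) end, -y side of the cover: x -57, y -37 mm from the cover's middle, 36 mm below cover_rib.
- thread2 (a point): Mouth of a threaded hole (M6, brass-ringed) in the chamber's rim, at the one-hole (+x) end, in the middle: x 57, y 0, z 70 mm from the unit's origin.
- hole2 (a point): Lower mouth (at the underside) of the cover's hole that goes over thread2, at the one-hole (+x) end, in the middle of the cover: x 57, y 0 mm from the cover's middle, 36 mm below cover_rib.
Things that resemble listed ones, but are neither listed nor needed, are in the scene too. Of the things that look like the part that bears cover_rib, take the one that is nearest to the robot's base at the start.

How it is judged:
By the outcome, as a careful person would: the job done as asked, in the order asked, and still so for the second after the job is handed in, while the arm keeps its last pose, push and grip.
It also fails if it takes over 54 s, if anything falls off the work surface, if the arm or the gripper's body presses on something with over 40 N, if the wrist force passes 120 N, or if a joint passes its speed limit or range.

### The arm

A 6-joint arm with a two-finger parallel gripper is mounted at the origin on the work surface. World frame = base frame: x ahead of the robot, y to its left, z up, the work surface at z = 0. Lengths are in mm, angles in rad, forces in N, time in s.
With the tool pointing down it reaches from about 350 to 875 mm from the base axis. Payload 4.2 kg.
Tool frame: the origin (TCP) lies midway between the tips of the shut fingers; the grasp point (between the pads) lies 19 mm behind it; z points along the fingers, y is the direction in which the jaws open and shut (so a half turn about z gives the same grasp; the last joint's range is limited). The gripper opens to 85 mm and grips with 20 to 120 N. Pads are 22 mm wide; open, the fingers measure 114 mm over their backs; the gripper's body (76 mm by 85 mm) begins 54 mm behind the grasp point. The pads swing forward as they close: fully open they stand 13 mm farther back than shut.
Start: joints at [1.393, 0.385, 0.008, 0, -1.194, -0.259], TCP at [264.368, 566.312, 231.312] pointing down, gripper open.
Joint ranges: [-3.14, 3.14], [-1.21, 2.06], [-1.07, 1.41], [-3.16, 2.05], [-2.99, -0.16], [-3.1, 3.1]. Speed limits (rad/s): [2.79, 2.79, 3.14, 3.14, 3.14, 3.14].

### API

Orientations are given as a unit quaternion [x, y, z, w].
In Python, from bench import readout, optics, workorder, nets gives the robot as it stands. The module is installed in compiled form; this text tells all that it offers.
- The arm moves only by the tool move_arm, never from a script. Its argument "steps" is a list of rows, each a list of 7 numbers: the opening, from -1 (shut) to 1 (fully open), so that 0 is half open, then the shift along the world's x, y, z in mm, then the turn, a rotation vector about the world's x, y, z in rad. In form: [[gripper, tx, ty, tz, wx, wy, wz], ...]. A call has 1 to 5 rows; each row is the pose to reach, as a shift and turn from the pose commanded when the call began; what a row does not reach only later rows make up. A row lasts 1/12 s, in which the tool goes at most 41.7 mm and 7.16 degrees, less where a joint would pass 70% of its speed; a pose out of reach is approached as far as the arm can. A call with a gripper value outside its range is refused whole. The fingers move at their own pace and stop on an object; the grip force is fixed at half the most. Time passes only in rows, so rows that repeat a pose let the fingers close. It gives the time, the measured TCP pose, the force and the opening at its end, in the units of the state.
- readout.read_state(): the state, without advancing time (a new reading comes with each control period).
- optics.get_image(name): name is "scene" or "top"; returns a dict with "frame" (480x640x3 uint8, blue, green, red), "fx", "fy", "cx", "cy" (pixels), "rvec" (rotation vector, rad) and "tvec" (3), from world to camera coordinates, as OpenCV has them. Camera axes: x right, y down, z forward; pixel columns grow to the right and rows downward; lengths in mm; the calibration is good to about 2 mm. A picture is of the moment at which its call begins. There is no depth.
- workorder.job_done(): hands the job in, once; it reports no verdict.
Trained networks look in a picture, given as the dict that the camera call returned (one of the last four; its "shot" number tells which), for a name from the list of things; names that differ only in an ending like _2 or _b are one class to them, and where a whole thing is asked for, a point or a joint stands for the part that bears it (a point fixed in the world has none). Each returns a list of dicts, best first, with "conf" (0 to 1); they miss things now and then, are a little off and sometimes report something else, mostly with a low value. They report only what shows in the picture. A call takes as long as a camera call. They do not tell look-alikes from the thing itself.
- nets.silhouettes(name, picture): "region" (480x640 bool, what is visible of it) and "extent" ([left, top, right, bottom] in pixels, round what is visible of it).
- nets.tip_of(name, picture): "uv" ([column, row] in pixels: a listed point, or the origin of a listed thing).
The state is a dict: "clock": time; "joints": joint angles; "joint_vel": joint speeds; "joint_efforts": joint torques, N m; "position": TCP position; "ee_rot": TCP orientation; "contact_force": force on the tool from outside, world axes, zero at the start; "wrist_torque": the same for the moment, N m; "gripper_width": finger opening in mm.
Only numpy, scipy, OpenCV 4.12 (cv2) and the standard library are available. Lean on these libraries where they do the work, as an engineer would, in place of code of your own. Each camera call takes 0.05 s, during which the arm holds its last target.

## Working session

There is one attempt and no reset: what is moved stays moved. The work goes in short steps, Python scripts to look and compute and a tool call to move; the robot and the scene stay as the last step left them, time stands still between calls to the robot, and variables do not carry over. Pictures are saved under pics/ and viewed, and the job is handed in when it is done.

Besides the shell and the picture viewer there is one more tool, called by a JSON object that holds its "method" and its "body", one argument or row to a line. move_arm: Moves the arm, as the interface text tells. Its arguments: {"type":"object","properties":{"steps":{"type":"array","items":{"type":"array","items":{"type":"number"}}}},"required":["steps"]}

```bash
mkdir -p pics; cat > h.py <<'E'
import numpy as np, cv2
from bench import readout, optics, workorder, nets
def cam(p):
    R=cv2.Rodrigues(np.array(p["rvec"],float))[0]; t=np.array(p["tvec"],float).ravel()
    K=np.array([[p["fx"],0,p["cx"]],[0,p["fy"],p["cy"]],[0,0,1.]])
    return K,R,t
def ray(p,uv,z):
    K,R,t=cam(p); d=R.T@np.linalg.inv(K)@np.array([uv[0],uv[1],1.]); c=-R.T@t
    return c+d*(z-c[2])/d[2]
def proj(p,X):
    K,R,t=cam(p); q=(K@(R@np.atleast_2d(X).T+t[:,None])).T
    return q[:,:2]/q[:,2:]
E
python3 - <<'E'
from h import *
P={}
for n in ("scene","top"):
    p=optics.get_image(n);P[n]=p;cv2.imwrite(f"pics/{n}0.png",p["frame"])
    K,R,t=cam(p);print(n,p["fx"],-R.T@t)
    H={'cover_rib':36,'collar_mid':85,'sensor_face':70,'thread0':70,'thread1':70,'thread2':70,'hole0':0,'hole1':0,'hole2':0,'unit':0,'tin_mid':30}
    for k,z in H.items():
        for r in nets.tip_of(k,p)[:3]: print(k,np.round(r["uv"],1),round(r["conf"],2),np.round(ray(p,r["uv"],z),1))
print(readout.read_state())
E
```

```text
scene 464.71450725761923 [1008.33002665  591.27355851 1012.42956297]
cover_rib [349.1 309.1] 0.86 [650.8 243.6  36. ]
cover_rib [195.1 209.3] 0.66 [ 760.5 -255.1   36. ]
cover_rib [512.5 410.2] 0.6 [556. 633.  36.]
collar_mid [293.8 179.7] 0.88 [ 517.6 -123.2   85. ]
sensor_face [290.6 180.7] 0.69 [ 518.6 -137.8   70. ]
thread0 [354.7 198.3] 0.8 [430.7  24.8  70. ]
thread0 [331.  187.9] 0.78 [453.3 -44.5  70. ]
thread0 [321.  220.8] 0.6 [546.7  22.7  70. ]
thread1 [354.7 198.3] 0.8 [430.7  24.8  70. ]
thread1 [331.  187.9] 0.78 [453.3 -44.5  70. ]
thread1 [321.  220.8] 0.6 [546.7  22.7  70. ]
thread2 [354.7 198.3] 0.8 [430.7  24.8  70. ]
thread2 [331.  187.9] 0.78 [453.3 -44.5  70. ]
thread2 [321.  220.8] 0.6 [546.7  22.7  70. ]
hole0 [496.2 450.9] 0.97 [630.5 661.7   0. ]
hole0 [376.9 322.3] 0.91 [611.7 300.    0. ]
hole0 [475.4 414.2] 0.87 [604.8 588.3   0. ]
hole1 [496.2 450.9] 0.97 [630.5 661.7   0. ]
hole1 [376.9 322.3] 0.91 [611.7 300.    0. ]
hole1 [475.4 414.2] 0.87 [604.8 588.3   0. ]
hole2 [496.2 450.9] 0.97 [630.5 661.7   0. ]
hole2 [376.9 322.3] 0.91 [611.7 300.    0. ]
h
[... 1496 characters left out ...]
nts': array([ 1.39259627e+00,  3.84696769e-01,  7.86759382e-03,  2.24834098e-06,
       -1.19400601e+00, -2.58599060e-01]), 'joint_vel': array([-6.65488592e-05, -1.88600035e-04,  9.83887291e-04,  2.36214487e-04,
       -1.48541416e-03,  9.60994087e-04]), 'joint_efforts': array([-1.01641315e-03, -3.92097044e+01,  1.88622040e+01,  4.19084430e+00,
       -3.32765812e-04,  9.58008712e-06]), 'position': array([264.36749135, 566.29429544, 231.30165266]), 'ee_rot': array([ 9.76245552e-01, -2.16667076e-01,  1.82525186e-06,  1.93705056e-05]), 'contact_force': array([ 0.38204213, -0.45983783,  0.63859073]), 'wrist_torque': array([0.02645262, 0.04664132, 0.03011254]), 'gripper_width': 85.2583123977213}
```

View pics/scene0.png

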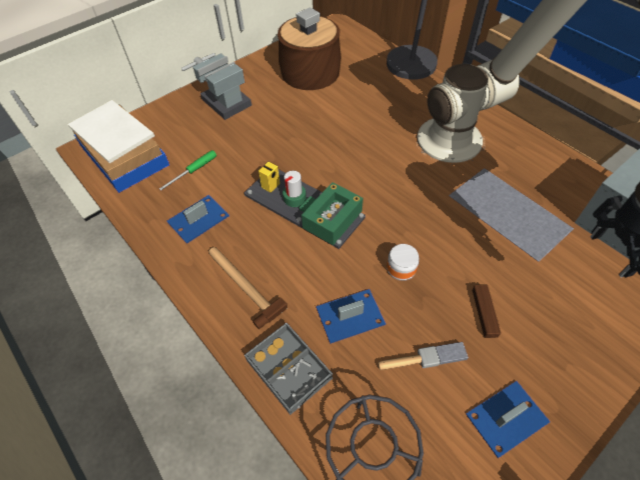

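View pics/top0.png

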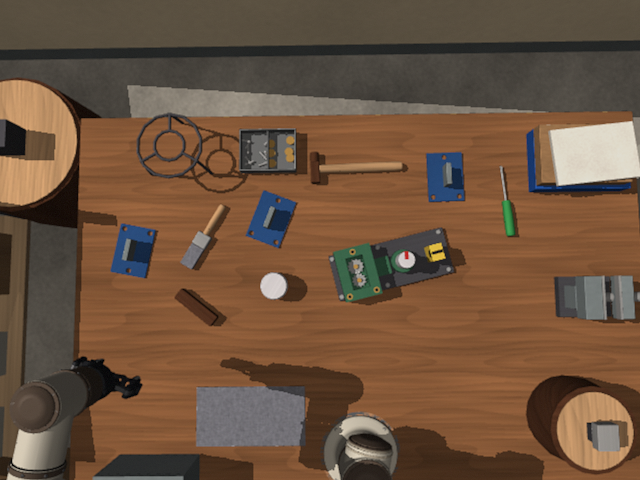

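```bash
python3 - <<'E'
import cv2
a=cv2.imread('pics/top0.png')
cv2.imwrite('pics/top0c.png',cv2.resize(a[215:325,310:450],None,fx=5,fy=5,interpolation=cv2.INTER_CUBIC))
cv2.imwrite('pics/top0d.png',cv2.resize(a[170:270,220:340],None,fx=5,fy=5,interpolation=cv2.INTER_CUBIC))
a=cv2.imread('pics/scene0.png')
cv2.imwrite('pics/scene0c.png',cv2.resize(a[140:290,240:400],None,fx=4,fy=4,interpolation=cv2.INTER_CUBIC))
E
```

```text
(no output)
```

View pics/top0c.png

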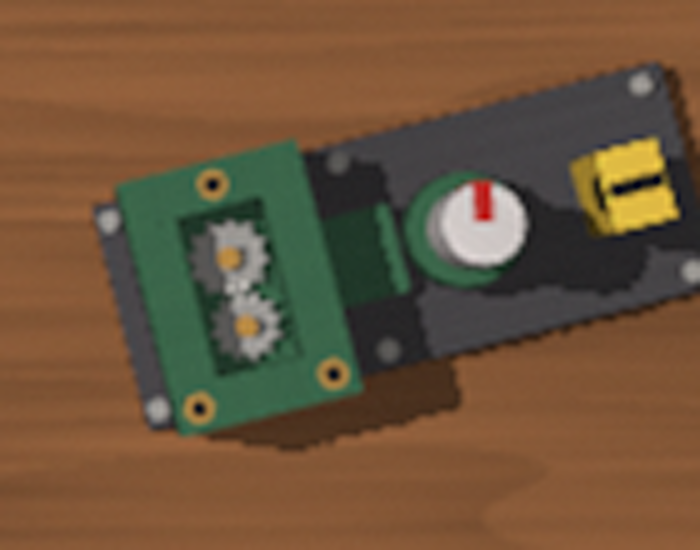

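View pics/top0d.png

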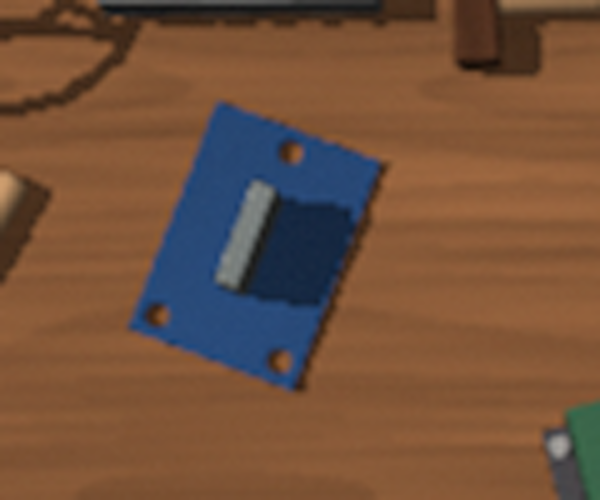

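View pics/scene0c.png

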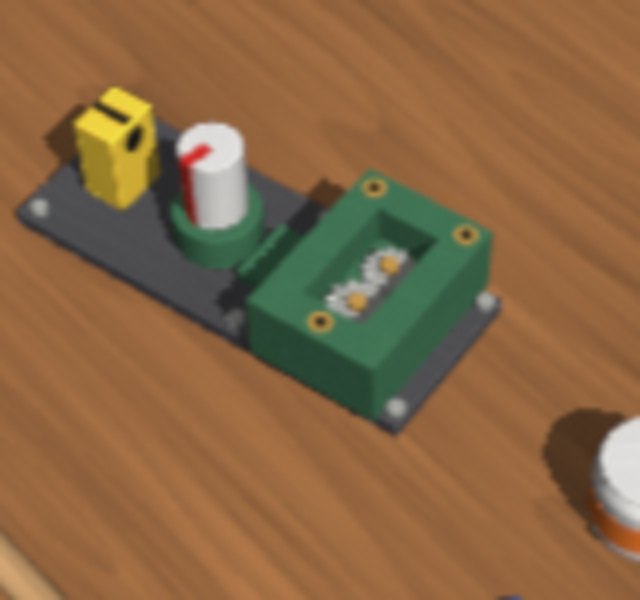

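```bash
cat > m.py <<'E'
from h import *
from scipy.optimize import least_squares
def cen(img,uv,kind,r=5):
    # weighted centroid of ring/hole
    u,v=[int(round(x)) for x in uv]; w=img[v-r:v+r+1,u-r:u+r+1].astype(float)
    if kind=='brass': s=np.clip(w[...,2]-w[...,1]*1.0-5,0,None)   # red over green
    else: s=np.clip(w[...,2]-60,0,None)                             # red in blue plate
    yy,xx=np.mgrid[v-r:v+r+1,u-r:u+r+1]
    return np.array([(s*xx).sum(),(s*yy).sum()])/s.sum(), s
def T(q,L):
    c,s=np.cos(q[2]),np.sin(q[2]); L=np.array(L,float)
    return np.c_[q[0]+c*L[:,0]-s*L[:,1],q[1]+s*L[:,0]+c*L[:,1],L[:,2]]
def fit(obs,q0):
    f=lambda q:np.concatenate([(proj(p,T(q,L))-uv).ravel() for p,L,uv in obs])
    r=least_squares(f,q0); return r.x,r.fun
TH=[[-57,37,70],[-57,-37,70],[57,0,70]]
HO=[[-57,37,5],[-57,-37,5],[57,0,5]]
E
python3 - <<'E'
from m import *
import pickle
P={n:optics.get_image(n) for n in("scene","top")}
pickle.dump(P,open('P0.pkl','wb'))
def Z(x,y,f,ox,oy): return ((x+.5)/f-.5+ox,(y+.5)/f-.5+oy)
tu=[Z(199,408,5,310,215),Z(334,374,5,310,215),Z(212,184,5,310,215)]
su=[Z(466,234,4,240,140),Z(374,187,4,240,140),Z(320,321,4,240,140)]
tc=[Z(158,315,5,220,170),Z(280,362,5,220,170),Z(291,152,5,220,170)]
def rf(n,L,k): 
    o=np.array([cen(P[n]["frame"],u,k,3)[0] for u in L]); print(n,k,np.round(np.array(L),1).tolist(),np.round(o,1).tolist()); return o
T0,S0=rf('top',tu,'brass'),rf('scene',su,'brass'); C0=rf('top',tc,'hole')
for nm,obs in (('top',[(P['top'],TH,T0)]),('scene',[(P['scene'],TH,S0)]),('both',[(P['top'],TH,T0),(P['scene'],TH,S0)])):
    print('unit',nm,*map(lambda a:np.round(a,3),fit(obs,[490,5,.2])))
qc,r=fit([(P['top'],HO,C0)],[657,236,-.3]); print('cover top',qc,np.round(r,2))
print(proj(P['scene'],T(qc,HO+[[0,0,52]])))
a=P['scene']["frame"]; cv2.imwrite('pics/sc1.png',cv2.resize(a[280:350,305:400],None,fx=7,fy=7,interpolation=cv2.INTER_CUBIC))
E
```

```text
top brass [[349.4, 296.2], [376.4, 289.4], [352.0, 251.4]] [[349.3, 296.2], [376.2, 289.3], [352.0, 251.4]]
scene brass [[356.1, 198.1], [333.1, 186.4], [319.6, 219.9]] [[356.2, 198.2], [333.3, 186.1], [319.6, 219.8]]
top hole [[251.2, 232.6], [275.6, 242.0], [277.8, 200.0]] [[251.9, 232.8], [276.3, 242.0], [278.7, 200.4]]
unit top [4.92307e+02 4.34300e+00 2.39000e-01] [ 0.012  0.019 -0.019 -0.006  0.007 -0.014]
unit scene [4.9155e+02 4.4140e+00 2.3500e-01] [-0.022 -0.055  0.013  0.166  0.009 -0.097]
unit both [4.91959e+02 4.42200e+00 2.37000e-01] [-0.064  0.135 -0.08   0.163  0.021  0.105 -0.157 -0.019 -0.159  0.242
 -0.066  0.012]
cover top [ 6.47408671e+02  2.41573999e+02 -3.75234560e-01] [ 0.04  0.   -0.04  0.13 -0.   -0.13]
[[377.25845764 319.52466926]
 [365.42297881 293.72144638]
 [326.78697446 320.9964301 ]
 [349.79136251 304.48663147]]
```

View pics/sc1.png

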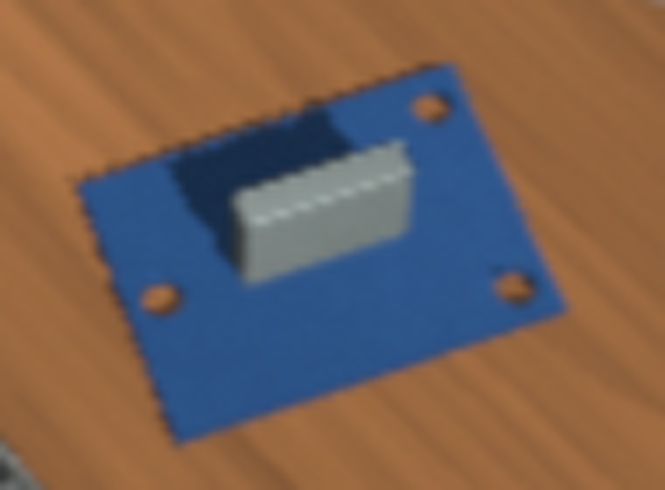

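```bash
python3 - <<'E'
from m import *
import pickle
P=pickle.load(open('P0.pkl','rb'))
def Z(x,y,f,ox,oy): return ((x+.5)/f-.5+ox,(y+.5)/f-.5+oy)
tc=np.array([Z(158,315,5,220,170),Z(280,362,5,220,170),Z(291,152,5,220,170)])
sc=np.array([Z(514,286,7,305,280),Z(430,106,7,305,280),Z(160,298,7,305,280)])
for o in ([(P['top'],HO,tc)],[(P['scene'],HO,sc)],[(P['top'],HO,tc),(P['scene'],HO,sc)]):
    print(*map(lambda a:np.round(a,3),fit(o,[650,240,-.37])))
qu=[492,4.4,.237]; C=T(qu,[[0,-130,105]])[0]; print(C)
for n in P:
    f=P[n]["frame"].astype(int); c=proj(P[n],C)[0]
    m=(f[...,2]>130)&(f[...,1]<90)&(f[...,0]<90); yy,xx=np.nonzero(m)
    k=np.hypot(xx-c[0],yy-c[1])<20; xx,yy=xx[k],yy[k]; print(n,c,np.c_[xx,yy].tolist())
    # predicted stripe for angles
    for a in (1.2,1.3,1.4,1.5):
        w=qu[2]-np.pi/2+a; d=np.array([np.cos(w),np.sin(w),0]); print(a,np.round(proj(P[n],[C+d*11,C+d*22,C+d*22-[0,0,60]]),1).tolist())
E
```

```text
[ 6.4798e+02  2.4373e+02 -3.7200e-01] [ 0.014  0.105 -0.071 -0.12   0.057  0.015]
[ 6.48101e+02  2.44650e+02 -3.71000e-01] [-0.016  0.054 -0.009 -0.063  0.024  0.006]
[ 6.48027e+02  2.44247e+02 -3.71000e-01] [-0.16   0.102 -0.24  -0.137 -0.135 -0.003 -0.115 -0.072 -0.092 -0.184
 -0.067 -0.137]
[ 522.52238114 -121.96607238  105.        ]
scene [292.14380215 175.7022119 ] [[280, 168], [285, 170], [289, 177], [290, 177], [291, 177], [288, 178], [289, 178], [290, 178], [285, 179], [286, 179], [287, 179], [288, 179], [289, 179], [285, 180], [286, 180], [287, 180], [286, 181], [287, 182], [287, 183], [287, 184], [288, 190], [288, 191], [288, 192]]
1.2 [[288.6, 177.4], [285.0, 179.1], [286.9, 194.2]]
1.3 [[288.8, 177.7], [285.5, 179.6], [287.3, 194.6]]
1.4 [[289.1, 177.9], [286.0, 180.1], [287.8, 195.1]]
1.5 [[289.4, 178.1], [286.6, 180.5], [288.4, 195.5]]
top [406.47940934 259.57075953] [[404, 251], [405, 251], [406, 251], [407, 251], [405, 252], [406, 252], [407, 252], [405, 253], [406, 253], [407, 253], [405, 254], [406, 254], [407, 254], [405, 255], [406, 255], [407, 255], [405, 256], [406, 256], [407, 256], [405, 257], [406, 257], [407, 257], [405, 258], [406, 258], [407, 258]]
1.2 [[406.9, 255.4], [407.4, 251.2], [403.8, 252.7]]
1.3 [[406.5, 255.4], [406.5, 251.2], [403.0, 252.6]]
1.4 [[406.1, 255.4], [405.7, 251.2], [402.2, 252.6]]
1.5 [[405.7, 255.4], [404.9, 251.3], [401.4, 252.7]]
```

{"method": "move_arm", "body": {
  "steps": [
    [1,15,-40,0,0,0,0],
    [1,29,-78,0,0,0,0],
    [1,43,-116,0,0,0,0],
    [1,57,-154,0,0,0,0],
    [1,71,-192,0,0,0,0]
  ]
}}

```text
clock: 1.72
position: [335.6, 372.5, 231.4]
ee_rot: [0.976, -0.216, 0.0, -0.0]
contact_force: [0.5, -0.7, 0.2]
gripper_width: 85.4
```

{"method": "move_arm", "body": {
  "steps": [
    [1,14,-38,-5,0,0,0],
    [1,28,-76,-10,0,0,0],
    [1,43,-114,-15,0,0,0],
    [1,57,-152,-20,0,0,0],
    [1,72,-190,-25,0,0,0]
  ]
}}

```text
clock: 2.13
position: [407.6, 182.5, 206.6]
ee_rot: [0.976, -0.216, 0.0, -0.001]
contact_force: [1.3, 0.0, 0.4]
gripper_width: 85.1
```

{"method": "move_arm", "body": {
  "steps": [
    [1,14,-38,-5,0,0,0],
    [1,28,-76,-10,0,0,0],
    [1,43,-114,-15,0,0,0],
    [1,57,-152,-20,0,0,0],
    [1,72,-190,-25,0,0,0]
  ]
}}

```text
clock: 2.55
position: [479.7, -7.6, 181.5]
ee_rot: [0.976, -0.217, 0.0, -0.0]
contact_force: [0.3, 1.7, 0.1]
gripper_width: 85.3
```

{"method": "move_arm", "body": {
  "steps": [
    [1,15,-40,0,0,0,0],
    [1,30,-80,0,0,0,0],
    [1,43,-114,0,0,0,0],
    [1,43,-114,-20,0,0,0],
    [1,43,-114,-20,0,0,0]
  ]
}}

```text
clock: 2.97
position: [520.6, -121.5, 158.1]
ee_rot: [0.976, -0.219, -0.003, 0.0]
contact_force: [-0.2, 0.1, -0.9]
gripper_width: 85.3
```

```bash
python3 - <<'E'
from h import *
s=readout.read_state();print(s['clock'],s['position'],s['ee_rot'],s['contact_force'],s['joints'])
a=optics.get_image('scene')["frame"]; cv2.imwrite('pics/s2.png',cv2.resize(a[80:260,220:420],None,fx=3,fy=3))
E
```

```text
2.9667 [ 520.55722908 -121.50507204  158.12997164] [ 9.75676931e-01 -2.19191427e-01 -3.09830930e-03  2.10905339e-04] [-0.15792537  0.08404589 -0.89675311] [ 0.07346284  0.30205145 -0.31445502 -0.0017021  -0.9603429   1.05633992]
```

View pics/s2.png

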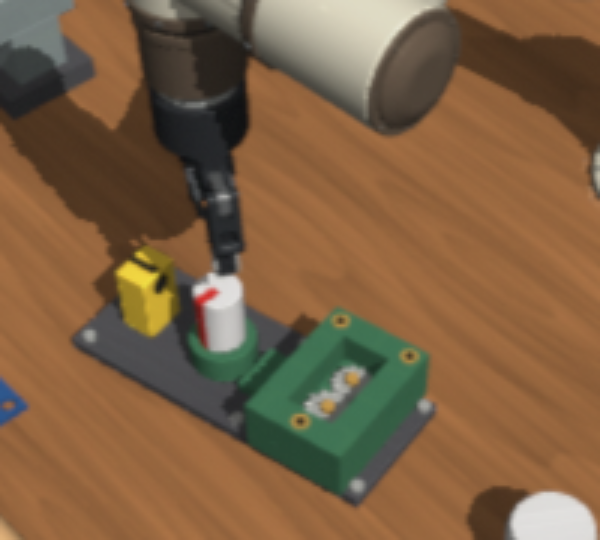

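{"method": "move_arm", "body": {
  "steps": [
    [1,0,-2,-20,0,0,0],
    [1,0,-2,-40,0,0,0],
    [1,0,-2,-60,0,0,0],
    [1,0,-2,-80,0,0,0],
    [1,0,-2,-90,0,0,0]
  ]
}}

```text
clock: 3.43
position: [521.3, -120.4, 70.2]
ee_rot: [0.976, -0.216, -0.001, 0.0]
contact_force: [-0.0, -0.3, -0.6]
gripper_width: 85.5
```

{"method": "move_arm", "body": {
  "steps": [
    [1,0,0,0,0,0,0]
  ]
}}

```text
clock: 3.52
position: [521.0, -120.6, 69.9]
ee_rot: [0.976, -0.216, -0.002, 0.0]
contact_force: [-0.3, 0.3, -0.0]
gripper_width: 85.1
```

{"method": "move_arm", "body": {
  "steps": [
    [1,1.5,-1.4,0,0,0,0],
    [0.4,1.5,-1.4,0,0,0,0],
    [-0.2,1.5,-1.4,0,0,0,0],
    [-0.2,1.5,-1.4,0,0,0,0],
    [-1,1.5,-1.4,0,0,0,0]
  ]
}}

```text
clock: 3.93
position: [524.1, -123.8, 72.8]
ee_rot: [0.976, -0.216, 0.0, 0.001]
contact_force: [-0.7, -0.8, 2.3]
gripper_width: 42.7
```

{"method": "move_arm", "body": {
  "steps": [
    [-1,0,0,0,0,0,0],
    [-1,0,0,0,0,0,0],
    [-1,0,0,0,0,0,0]
  ]
}}

```text
clock: 4.18
position: [524.1, -123.7, 72.8]
ee_rot: [0.976, -0.216, 0.001, 0.0]
contact_force: [-2.1, -2.3, 5.7]
gripper_width: 42.8
```

{"method": "move_arm", "body": {
  "steps": [
    [-1,0,0,0,0,0,-0.12],
    [-1,0,0,0,0,0,-0.24],
    [-1,0,0,0,0,0,-0.36],
    [-1,0,0,0,0,0,-0.48],
    [-1,0,0,0,0,0,-0.6]
  ]
}}

```text
clock: 4.6
position: [523.2, -124.7, 72.8]
ee_rot: [0.867, -0.498, 0.0, 0.001]
contact_force: [-3.8, -6.3, 7.2]
gripper_width: 42.4
```

{"method": "move_arm", "body": {
  "steps": [
    [-1,0,0,0,0,0,-0.12],
    [-1,0,0,0,0,0,-0.24],
    [-1,0,0,0,0,0,-0.36],
    [-1,0,0,0,0,0,-0.48],
    [-1,0,0,0,0,0,-0.6]
  ]
}}

```text
clock: 5.02
position: [521.9, -125.0, 72.8]
ee_rot: [-0.681, 0.732, 0.0, -0.002]
contact_force: [-6.0, -6.5, 9.7]
gripper_width: 42.9
```

{"method": "move_arm", "body": {
  "steps": [
    [-1,0,0,0,0,0,-0.1],
    [-1,0,0,0,0,0,-0.18],
    [-1,0,0,0,0,0,-0.18],
    [-1,0,0,0,0,0,-0.18]
  ]
}}

```text
clock: 5.35
position: [521.5, -124.9, 72.8]
ee_rot: [-0.615, 0.789, 0.001, -0.002]
contact_force: [-7.3, -5.8, 9.3]
gripper_width: 43.0
```

```bash
python3 - <<'E'
from h import *
s=readout.read_state();print(s['clock'],s['position'],s['ee_rot'],s['contact_force'],s['wrist_torque'],2*np.arctan2(s['ee_rot'][1],s['ee_rot'][0]))
for n,b in (('scene',(110,220,240,380)),('top',(210,330,310,470))):
    a=optics.get_image(n)["frame"]; cv2.imwrite(f'pics/{n}3.png',cv2.resize(a[b[0]:b[1],b[2]:b[3]],None,fx=5,fy=5,interpolation=cv2.INTER_CUBIC))
E
```

```text
5.35 [ 521.48360933 -124.90195843   72.76511878] [-6.14730068e-01  7.88733909e-01  5.51626292e-04 -2.33658337e-03] [-7.33735518 -5.7829964   9.27330283] [-1.65168706  1.640945   -0.06580037] 4.465684521496102
```

View pics/scene3.png

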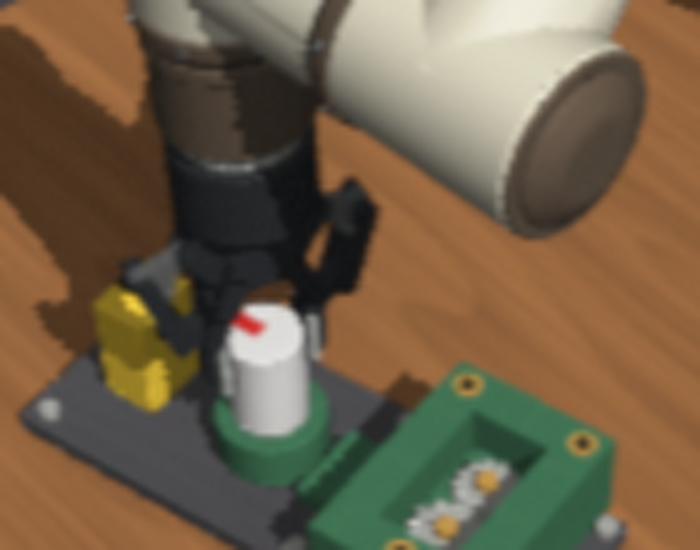

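```bash
python3 - <<'E'
from m import *
import pickle
P=pickle.load(open('P0.pkl','rb'));p=P['scene']
C=T([492,4.4,.237],[[0,-130,105]])[0]
z=lambda uv:((uv-[240,110]+.5)*5-.5)
print('c',z(proj(p,C)))
for a in (-.3,-.2,-.1,0,.1,.2,.3):
    w=.237-np.pi/2+a; d=np.array([np.cos(w),np.sin(w),0]); print(a,np.round(z(proj(p,[C+d*11,C+d*22])),1).tolist())
a=cv2.imread('pics/scene3.png')[290:370,210:330]
cv2.imwrite('pics/scene3z.png',cv2.resize(a,None,fx=6,fy=6,interpolation=cv2.INTER_CUBIC))
f=a.astype(int); m=(f[...,2]>150)&(f[...,1]<110); yy,xx=np.nonzero(m); print(xx.mean()+210,yy.mean()+290)
E
```

```text
c [[262.71901077 330.51105948]]
-0.3 [[250.9, 318.6], [239.2, 306.7]]
-0.2 [[249.3, 319.6], [235.9, 308.7]]
-0.1 [[247.8, 320.7], [232.9, 310.9]]
0 [[246.4, 321.9], [230.2, 313.3]]
0.1 [[245.2, 323.2], [227.8, 315.8]]
0.2 [[244.2, 324.5], [225.8, 318.5]]
0.3 [[243.4, 325.9], [224.1, 321.4]]
247.14886731391584 323.7799352750809
```

View pics/scene3z.png

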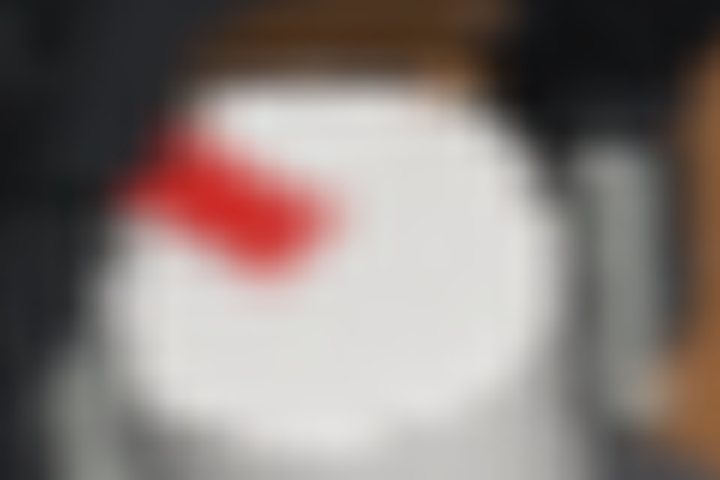

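View pics/top3.png

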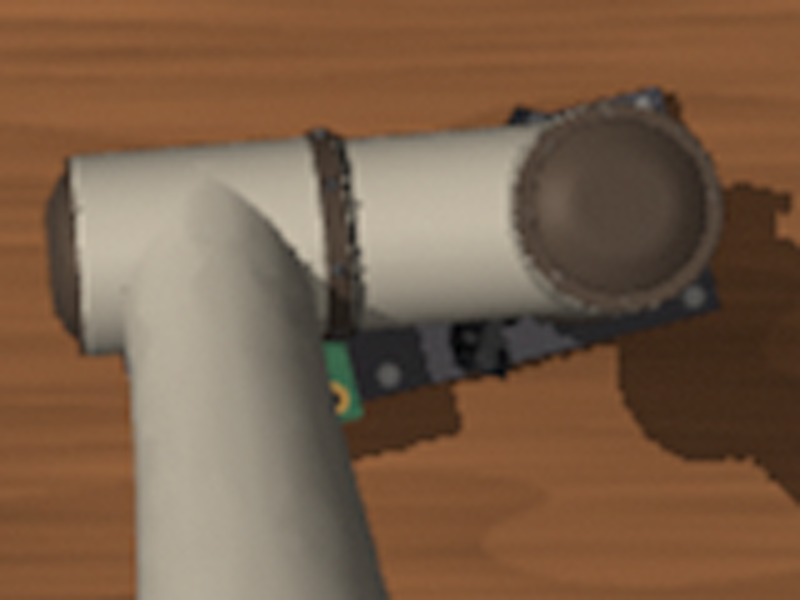

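{"method": "move_arm", "body": {
  "steps": [
    [0.2,0,0,0,0,0,0],
    [1,0,0,0,0,0,0],
    [1,0,0,0,0,0,0],
    [1,0,0,0,0,0,0],
    [1,0,0,5,0,0,0]
  ]
}}

```text
clock: 5.87
position: [523.4, -122.8, 75.6]
ee_rot: [-0.615, 0.788, 0.001, -0.001]
contact_force: [0.3, 0.5, -0.0]
gripper_width: 85.5
```

{"method": "move_arm", "body": {
  "steps": [
    [1,0,0,20,0,0,0],
    [1,0,0,40,0,0,0],
    [1,0,0,65,0,0,0],
    [1,0,0,100,0,0,0],
    [1,0,0,130,0,0,0]
  ]
}}

```text
clock: 6.28
position: [524.0, -123.0, 208.4]
ee_rot: [-0.615, 0.788, -0.0, 0.0]
contact_force: [0.3, -0.3, 0.9]
gripper_width: 85.3
```

{"method": "move_arm", "body": {
  "steps": [
    [1,10,38,5,0,0,0.12],
    [1,20,76,5,0,0,0.24],
    [1,30,114,5,0,0,0.36],
    [1,40,152,5,0,0,0.48],
    [1,50,190,5,0,0,0.6]
  ]
}}

```text
clock: 6.7
position: [574.0, 68.9, 212.0]
ee_rot: [0.822, -0.569, 0.0, -0.0]
contact_force: [0.2, -0.7, 0.2]
gripper_width: 85.3
```

{"method": "move_arm", "body": {
  "steps": [
    [1,16,36,0,0,0,0.12],
    [1,32,72,0,0,0,0.24],
    [1,48,108,0,0,0,0.36],
    [1,62,142,0,0,0,0.48],
    [1,76,176,0,0,0,0.6]
  ]
}}

```text
clock: 7.12
position: [650.2, 245.1, 211.5]
ee_rot: [0.954, -0.3, -0.0, -0.0]
contact_force: [-0.2, 0.2, 0.3]
gripper_width: 85.0
```

```bash
python3 - <<'E'
from h import *
s=readout.read_state();print(s['clock'],s['position'],s['ee_rot'],s['contact_force'],2*np.arctan2(s['ee_rot'][1],s['ee_rot'][0]))
for n,b in (('scene',(140,290,240,400)),('top',(215,325,310,450))):
    a=optics.get_image(n)["frame"]; cv2.imwrite(f'pics/{n}4full.png',a); cv2.imwrite(f'pics/{n}4.png',cv2.resize(a[b[0]:b[1],b[2]:b[3]],None,fx=4,fy=4,interpolation=cv2.INTER_CUBIC))
E
```

```text
7.1167 [650.18332196 245.10325138 211.50657503] [ 9.53833462e-01 -3.00336024e-01 -1.00467559e-06 -3.51376284e-06] [-0.19700923  0.1563809   0.32120497] -0.6100898438123767
```

View pics/scene4.png

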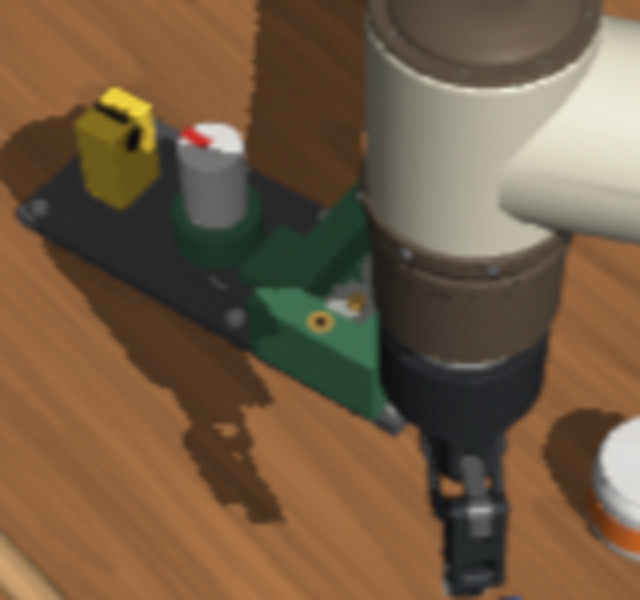

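View pics/top4.png

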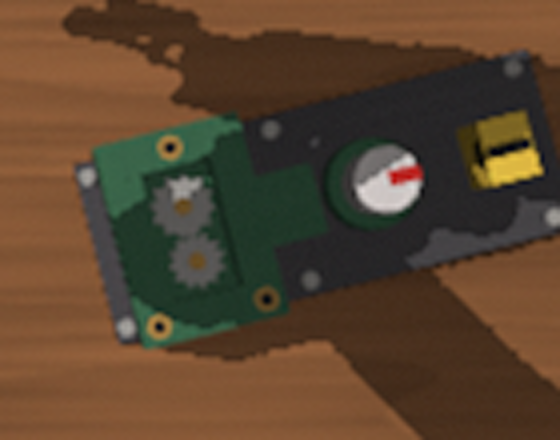

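```bash
python3 - <<'E'
from m import *
import pickle
from scipy.optimize import minimize_scalar
P=pickle.load(open('P0.pkl','rb'))
C=T([492,4.4,.237],[[0,-130,105]])[0]
for n in('scene','top'):
    p=P[n]; f=cv2.imread(f'pics/{n}4full.png').astype(int); c=proj(p,C)[0]
    yy,xx=np.mgrid[0:480,0:640]; near=np.hypot(xx-c[0],yy-c[1])<14
    w=np.clip(f[...,2]-f[...,1]-40,0,None)*near*(f[...,1]<130)
    # exclude brown: red hue strong
    m=w*( (f[...,2]>1.8*f[...,1]) & (abs(f[...,1]-f[...,0])<25))
    cc=np.array([(m*xx).sum(),(m*yy).sum()])/m.sum(); W=ray(p,cc,105)-C
    co=np.cov(np.c_[xx[m>0],yy[m>0]].T,aweights=m[m>0]); ev=np.linalg.eigh(co)[1][:,1]
    a=ray(p,cc+ev,105)-ray(p,cc-ev,105)
    print(n,(m>0).sum(),cc,c,W,'ang from centroid',np.arctan2(W[1],W[0])-.237+np.pi/2,'axis',(np.arctan2(a[1],a[0])-.237+np.pi/2+np.pi/2)%np.pi-np.pi/2)
E
```

```text
scene 21 [288.27700664 173.84007242] [292.14380215 175.7022119 ] [  3.48853726 -12.14789149   0.        ] ang from centroid 0.04264706304719468 axis -0.02628218003050531
top 27 [411.06027627 258.27584763] [406.47940934 259.57075953] [  3.24925037 -12.01430243   0.        ] ang from centroid 0.02712983646784517 axis -0.04539282319174376
```

{"method": "move_arm", "body": {
  "steps": [
    [1,-2,-1,-30,0,0,0.12],
    [1,-2,-1,-60,0,0,0.238],
    [1,-2,-1,-85,0,0,0.238],
    [1,-2,-1,-100,0,0,0.238],
    [1,-2,-1,-100,0,0,0.238]
  ]
}}

```text
clock: 7.63
position: [645.2, 240.4, 106.7]
ee_rot: [0.982, -0.189, -0.004, 0.003]
contact_force: [-0.4, -0.7, -0.9]
gripper_width: 85.0
```

{"method": "move_arm", "body": {
  "steps": [
    [1,0,0,0,0,0,0],
    [1,0,0,0,0,0,0]
  ]
}}

```text
clock: 7.8
position: [648.8, 242.2, 113.1]
ee_rot: [0.982, -0.188, 0.001, -0.001]
contact_force: [-0.6, 0.2, 0.7]
gripper_width: 85.4
```

```bash
python3 - <<'E'
from h import *
s=readout.read_state();print(s['clock'],s['position'],s['ee_rot'],s['contact_force'],2*np.arctan2(s['ee_rot'][1],s['ee_rot'][0]),s['joints'],s['joint_efforts'])
a=optics.get_image('scene')["frame"]; cv2.imwrite('pics/s5.png',cv2.resize(a[230:370,280:440],None,fx=5,fy=5,interpolation=cv2.INTER_CUBIC)[:600])
E
```

```text
7.8 [648.82918954 242.16760533 113.09620846] [ 9.82117265e-01 -1.88264949e-01  1.21116279e-03 -7.21636016e-04] [-0.60608935  0.21301317  0.73404653] -0.37879078994276744 [ 5.90363730e-01  5.87491592e-01  3.85226415e-02  7.94792280e-04
 -1.01909027e+00  6.01226150e-01] [-1.07224649e-02 -4.60269105e+01  1.66574103e+01  3.71025950e+00
 -2.10450101e-02 -1.77709564e-03]
```

View pics/s5.png

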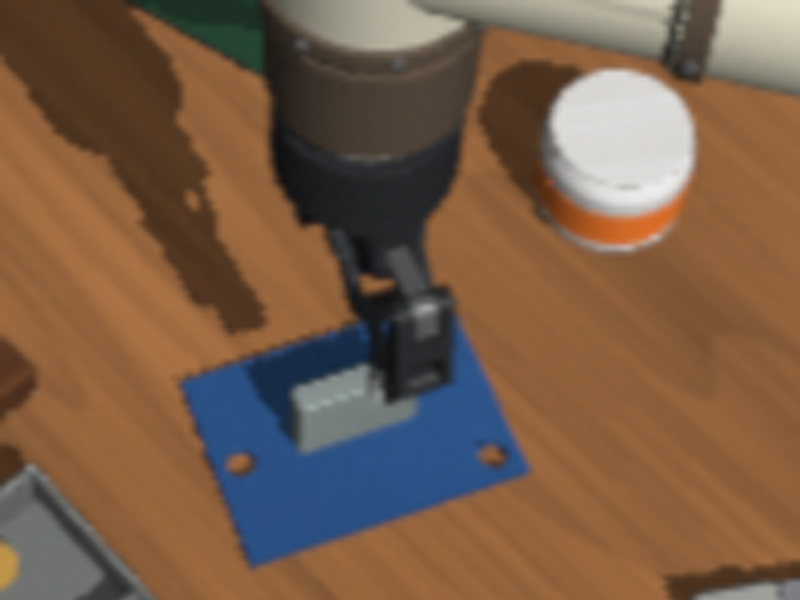

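{"method": "move_arm", "body": {
  "steps": [
    [1,-0.5,1.5,-30,0,0,0.005],
    [1,-0.5,1.5,-55,0,0,0.005],
    [1,-0.5,1.5,-75,0,0,0.005],
    [1,-0.5,1.5,-88,0,0,0.005],
    [1,-0.5,1.5,-93,0,0,0.005]
  ]
}}

```text
clock: 8.27
position: [647.0, 243.1, 17.3]
ee_rot: [0.983, -0.186, -0.001, 0.0]
contact_force: [-0.2, -0.1, 0.6]
gripper_width: 84.9
```

{"method": "move_arm", "body": {
  "steps": [
    [1,0,0,0,0,0,0],
    [1,0,0,0,0,0,0]
  ]
}}

```text
clock: 8.43
position: [648.4, 243.9, 19.8]
ee_rot: [0.983, -0.186, 0.001, -0.001]
contact_force: [0.4, -0.1, 0.4]
gripper_width: 85.5
```

```bash
python3 - <<'E'
from h import *
s=readout.read_state();print(s['clock'],s['position'],s['ee_rot'],s['contact_force'],2*np.arctan2(s['ee_rot'][1],s['ee_rot'][0]))
a=optics.get_image('scene')["frame"]; cv2.imwrite('pics/s6.png',cv2.resize(a[250:370,280:440],None,fx=5,fy=5,interpolation=cv2.INTER_CUBIC))
E
```

```text
8.4333 [648.42162236 243.90283766  19.81201283] [ 9.82621388e-01 -1.85616727e-01  1.07609975e-03 -6.92752225e-04] [ 0.40674665 -0.14131827  0.40753706] -0.3733992268734227
```

View pics/s6.png

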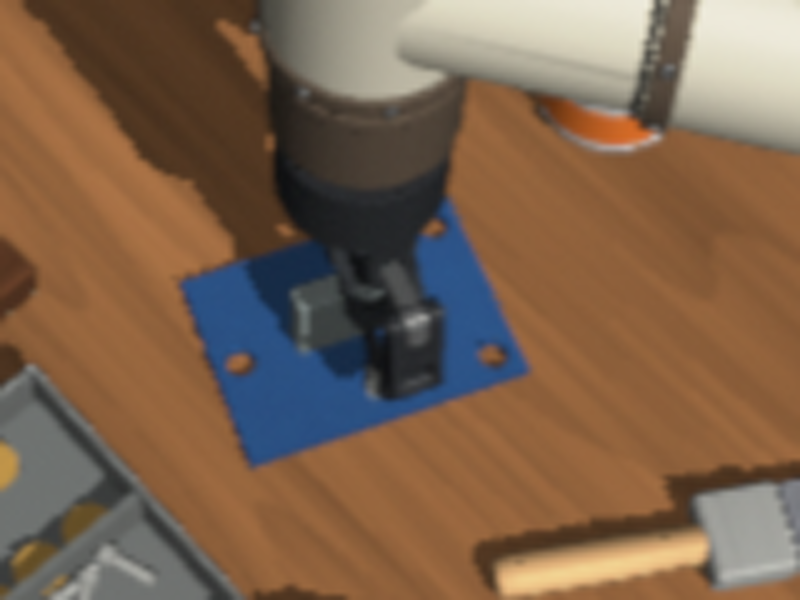

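{"method": "move_arm", "body": {
  "steps": [
    [0.3,0,0,-2,0,0,0],
    [-0.3,0,0,-2,0,0,0],
    [-1,0,0,-2,0,0,0],
    [-1,0,0,-2,0,0,0],
    [-1,0,0,-2,0,0,0]
  ]
}}

```text
clock: 8.9
position: [647.5, 243.5, 16.6]
ee_rot: [0.983, -0.186, 0.0, -0.0]
contact_force: [0.7, 0.6, -0.0]
gripper_width: 25.7
```

{"method": "move_arm", "body": {
  "steps": [
    [-1,0,0,0,0,0,0],
    [-1,0,0,0,0,0,0],
    [-1,0,0,0,0,0,0],
    [-1,0,0,0,0,0,0]
  ]
}}

```text
clock: 9.23
position: [647.4, 243.4, 16.6]
ee_rot: [0.983, -0.186, 0.0, -0.0]
contact_force: [-0.5, -0.2, 1.7]
gripper_width: 13.5
```

{"method": "move_arm", "body": {
  "steps": [
    [-1,0,0,10,0,0,0],
    [-1,0,0,25,0,0,0],
    [-1,0,0,50,0,0,0],
    [-1,0,0,75,0,0,0],
    [-1,0,0,100,0,0,0]
  ]
}}

```text
clock: 9.65
position: [646.4, 243.0, 116.3]
ee_rot: [0.983, -0.186, -0.001, 0.001]
contact_force: [1.1, -0.3, -3.0]
gripper_width: 13.6
```

{"method": "move_arm", "body": {
  "steps": [
    [-1,0,0,20,0,0,0],
    [-1,0,0,40,0,0,0],
    [-1,0,0,50,0,0,0],
    [-1,0,0,50,0,0,0],
    [-1,0,0,50,0,0,0]
  ]
}}

```text
clock: 10.07
position: [646.8, 243.3, 165.6]
ee_rot: [0.983, -0.186, -0.001, -0.0]
contact_force: [-0.1, -0.1, -4.1]
gripper_width: 13.0
```

```bash
python3 - <<'E'
from h import *
s=readout.read_state();print(s['clock'],s['position'],s['ee_rot'],s['contact_force'],s['wrist_torque'],2*np.arctan2(s['ee_rot'][1],s['ee_rot'][0]))
a=optics.get_image('scene')["frame"]; cv2.imwrite('pics/s7full.png',a);cv2.imwrite('pics/s7.png',cv2.resize(a[180:330,270:430],None,fx=4,fy=4,interpolation=cv2.INTER_CUBIC))
a=optics.get_image('top')["frame"]; cv2.imwrite('pics/t7.png',a)
E
```

```text
10.0667 [646.77214908 243.33446166 165.62967508] [ 9.82541330e-01 -1.86043370e-01 -6.31049210e-04 -4.31716243e-05] [-0.14120777 -0.09657791 -4.12641268] [-0.03774853  0.01803358  0.0018561 ] -0.37426740614465703
```

View pics/s7.png

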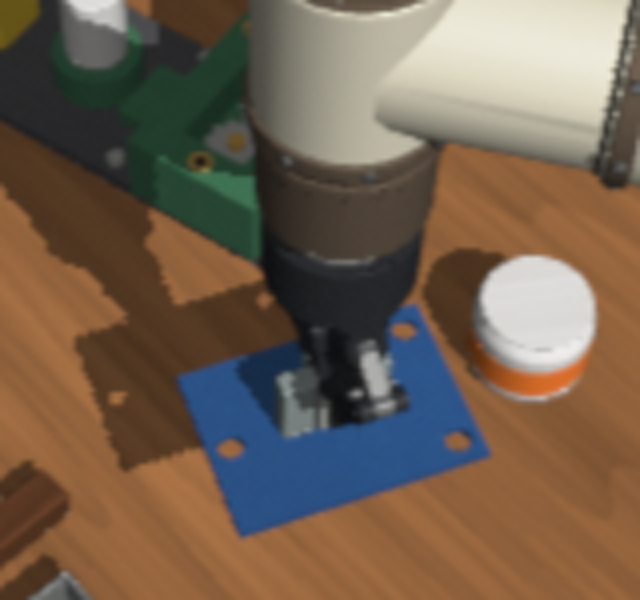

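View pics/t7.png

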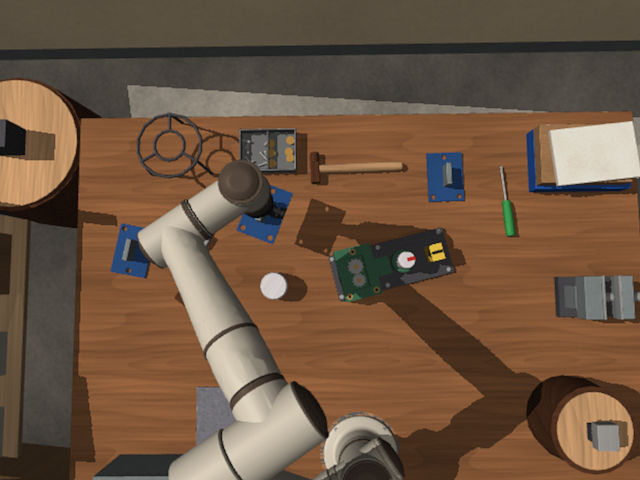

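```bash
cat > cv.py <<'E'
from m import *
import pickle
def measure(P,uv,z0,q0):
    f=lambda q:(proj(P,T(q,[[a,b,q[3]+5] for a,b,_ in HO]))-uv).ravel()
    r=least_squares(lambda q:f([*q,z0]),q0); r4=least_squares(f,[*q0,z0])
    return r.x,r.fun,r4.x
E
python3 - <<'E'
from cv import *
P=pickle.load(open('P0.pkl','rb'))['scene']
def Z(x,y,f,ox,oy): return ((x+.5)/f-.5+ox,(y+.5)/f-.5+oy)
uv=np.array([Z(458,441,4,270,180),Z(404,330,4,270,180),Z(231,448,4,270,180)])
for r in measure(P,uv,149,[646,244,-.37]): print(np.round(r,3))
E
```

```text
[ 6.47622e+02  2.45986e+02 -3.74000e-01]
[ 0.084  0.018 -0.017 -0.021 -0.068 -0.004]
[ 6.46875e+02  2.45316e+02 -3.74000e-01  1.47290e+02]
```

{"method": "move_arm", "body": {
  "steps": [
    [-1,-15,-23,0,0,0,0.06],
    [-1,-30,-46,0,0,0,0.12],
    [-1,-45,-69,0,0,0,0.18],
    [-1,-60,-92,0,0,0,0.24],
    [-1,-75,-115,0,0,0,0.3]
  ]
}}

```text
clock: 10.58
position: [570.6, 127.1, 164.4]
ee_rot: [0.999, -0.035, -0.002, 0.001]
contact_force: [0.4, 0.3, -2.8]
gripper_width: 13.4
```

{"method": "move_arm", "body": {
  "steps": [
    [-1,-18,-28,0,0,0,0.07],
    [-1,-36,-56,0,0,0,0.14],
    [-1,-54,-84,0,0,0,0.21],
    [-1,-70,-110,0,0,0,0.27],
    [-1,-80,-126,0,0,0,0.311]
  ]
}}

```text
clock: 11.0
position: [489.0, 0.0, 164.8]
ee_rot: [0.993, 0.119, -0.002, 0.0]
contact_force: [-0.4, -0.4, -3.9]
gripper_width: 13.3
```

{"method": "move_arm", "body": {
  "steps": [
    [-1,0,0,-10,0,0,0],
    [-1,0,0,-20,0,0,0],
    [-1,0,0,-30,0,0,0],
    [-1,0,0,-30,0,0,0],
    [-1,0,0,-30,0,0,0]
  ]
}}

```text
clock: 11.42
position: [491.5, 2.1, 135.1]
ee_rot: [0.993, 0.118, -0.002, 0.0]
contact_force: [0.2, -0.2, -2.8]
gripper_width: 13.3
```

```bash
python3 - <<'E'
from h import *
s=readout.read_state();print(s['clock'],s['position'],s['ee_rot'],s['contact_force'],s['wrist_torque'],2*np.arctan2(s['ee_rot'][1],s['ee_rot'][0]))
a=optics.get_image('scene')["frame"]; cv2.imwrite('pics/s8full.png',a);cv2.imwrite('pics/s8.png',cv2.resize(a[130:270,240:400],None,fx=5,fy=5,interpolation=cv2.INTER_CUBIC)[100:])
E
```

```text
11.4167 [491.47809647   2.07486476 135.1394121 ] [ 9.92978929e-01  1.18279104e-01 -1.66462657e-03  3.59106380e-04] [ 0.17924777 -0.18629651 -2.7955674 ] [-0.01187292 -0.01715392 -0.03450826] 0.23711362802158295
```

View pics/s8.png

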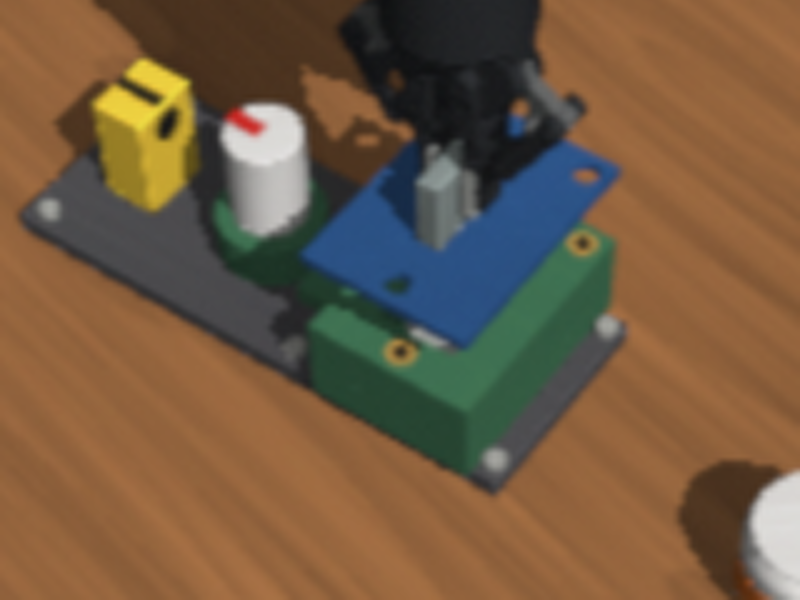

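```bash
python3 - <<'E'
from cv import *
P=pickle.load(open('P0.pkl','rb'))['scene']
f=cv2.imread('pics/s8full.png')
Z=lambda x,y:np.array(((x+.5)/5-.5+240,(y+.5)/5-.5+150))
for nm,i,uv in (('h0',0,Z(586,176)),('h2',2,Z(400,283))):
    for q in ([491.55,4.41,.235],[492,4.42,.237]):
        pr=T(q,[[HO[i][0],HO[i][1],118.5+5]])[0]; print(nm,uv,proj(P,pr)[0],'need shift',np.round(pr-ray(P,uv,123.5),2))
E
```

```text
h0 [356.8 184.8] [357.01876223 184.49434697] need shift [-1.13 -0.39  0.  ]
h0 [356.8 184.8] [356.87150198 184.54723163] need shift [-0.73 -0.51  0.  ]
h2 [319.6 206.2] [319.12014211 206.37065086] need shift [ 1.24 -0.37  0.  ]
h2 [319.6 206.2] [319.02180722 206.48687537] need shift [ 1.67 -0.25  0.  ]
```

{"method": "move_arm", "body": {
  "steps": [
    [-1,0,0,-8,0,0,0],
    [-1,0,0,-15,0,0,0],
    [-1,0,0,-20,0,0,0],
    [-1,0,0,-24,0,0,0],
    [-1,0,0,-24,0,0,0]
  ]
}}

```text
clock: 11.88
position: [491.6, 2.2, 111.1]
ee_rot: [0.993, 0.118, -0.001, 0.0]
contact_force: [-0.6, -0.3, -3.1]
gripper_width: 13.3
```

{"method": "move_arm", "body": {
  "steps": [
    [-1,0,0,0,0,0,0],
    [-1,0,0,0,0,0,0],
    [-1,0,0,0,0,0,0]
  ]
}}

```text
clock: 12.13
position: [492.7, 2.5, 112.7]
ee_rot: [0.993, 0.118, 0.0, -0.0]
contact_force: [0.0, -0.3, -3.7]
gripper_width: 13.1
```

```bash
python3 - <<'E'
from h import *
s=readout.read_state();print(s['clock'],s['position'],s['ee_rot'],s['contact_force'],s['wrist_torque'],2*np.arctan2(s['ee_rot'][1],s['ee_rot'][0]))
a=optics.get_image('scene')["frame"]; cv2.imwrite('pics/s9full.png',a);cv2.imwrite('pics/s9.png',cv2.resize(a[150:250,290:380],None,fx=6,fy=6,interpolation=cv2.INTER_CUBIC))
a=optics.get_image('top')["frame"]; cv2.imwrite('pics/t9.png',cv2.resize(a[210:310,300:460],None,fx=5,fy=5,interpolation=cv2.INTER_CUBIC))
E
```

```text
12.1333 [492.66954685   2.48071896 112.65166588] [ 9.92970886e-01  1.18358111e-01  4.18131642e-04 -4.72794509e-05] [ 0.04781283 -0.33019013 -3.68755188] [ 0.01093722 -0.02186652  0.01030123] 0.23727243482224158
```

View pics/s9.png

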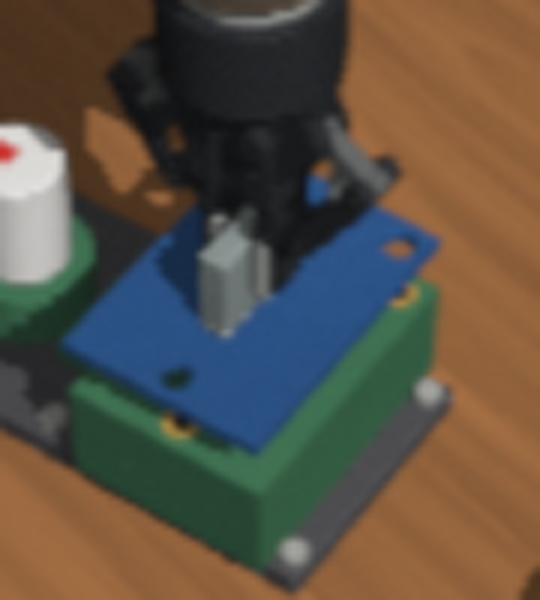

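View pics/t9.png

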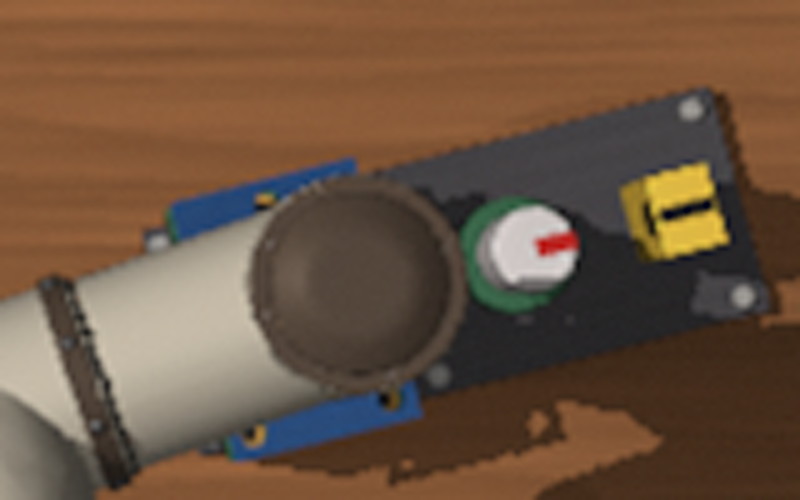

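```bash
python3 - <<'E'
import cv2
a=cv2.imread('pics/t9.png')
a=cv2.resize(a,(160,100),interpolation=cv2.INTER_AREA)
cv2.imwrite('pics/t9z.png',cv2.resize(a[70:95,38:92],None,fx=14,fy=14,interpolation=cv2.INTER_CUBIC))
cv2.imwrite('pics/t9y.png',cv2.resize(a[25:55,25:75],None,fx=14,fy=14,interpolation=cv2.INTER_CUBIC))
b=cv2.imread('pics/s9full.png')
cv2.imwrite('pics/s9z.png',cv2.resize(b[178:230,298:366],None,fx=11,fy=11,interpolation=cv2.INTER_CUBIC))
E
```

```text
(no output)
```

View pics/t9z.png

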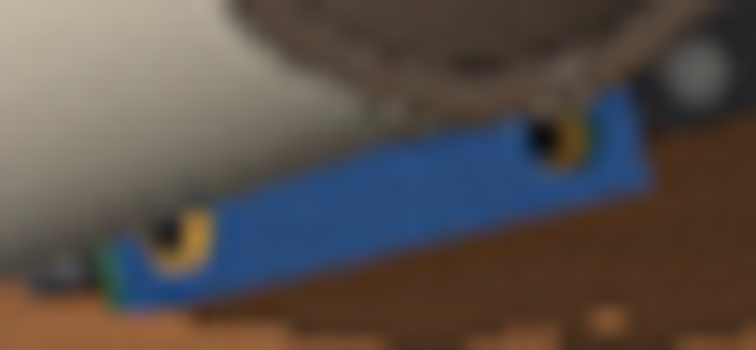

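View pics/t9y.png

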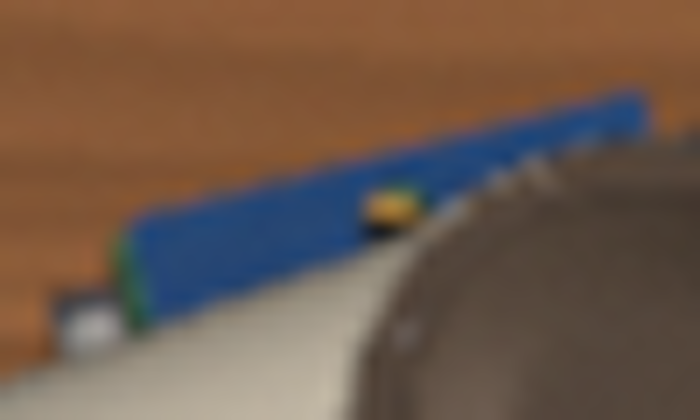

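View pics/s9z.png

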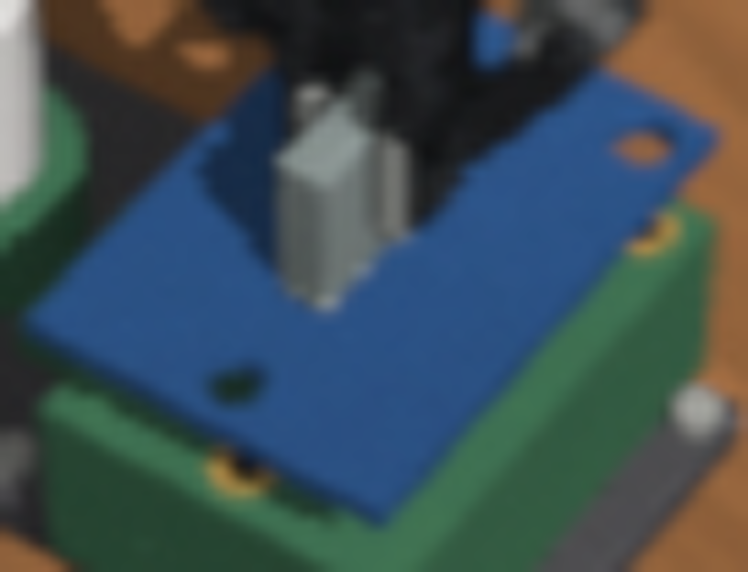

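```bash
cat > fit9.py <<'E'
from cv import *
PP=pickle.load(open('P0.pkl','rb'))
REF={'scene':np.array([491.55,4.41,.235]),'top':np.array([492.3,4.34,.239])}
def run(S,Tt,z0):
    for n,D in (('scene',S),('top',Tt)):
        L=np.array([[d[0],d[1],z0+d[2]] for d in D],float); uv=np.array([[(d[3]+.5)/d[5]-.5+d[6],(d[4]+.5)/d[5]-.5+d[7]] for d in D])
        q,r=fit([(PP[n],L,uv)],REF[n])
        print(n,np.round(q,3),'need',np.round(REF[n]-q,3)); print(np.round(r.reshape(-1,2),2).tolist())
E
python3 - <<'E'
from fit9 import *
s=(11,298,178);a=(14,338,280);b=(14,325,235)
S=[(-57,37,5,643,148,*s),(57,0,5,238,384,*s),(70,-50,6,22,320,*s),(70,50,6,388,514,*s),(-70,50,6,718,133,*s)]
Tt=[(-57,37,5,180,240,*a),(-57,-37,5,565,137,*a),(-70,-50,6,652,187,*a),(-70,50,6,115,308,*a),(57,0,5,393,212,*b),(70,50,6,135,213,*b),(70,-50,6,648,92,*b)]
run(S,Tt,96)
E
```

```text
scene [4.93261e+02 4.41100e+00 2.42000e-01] need [-1.711e+00 -1.000e-03 -7.000e-03]
[[0.1, -0.42], [-0.23, 0.07], [0.37, 0.2], [-0.45, 0.39], [0.23, -0.29]]
top [4.93425e+02 3.08000e+00 2.25000e-01] need [-1.125  1.26   0.014]
[[-0.33, -0.75], [-0.23, -0.05], [-0.34, 0.1], [0.66, 0.46], [0.79, 0.47], [-0.46, 0.02], [-0.09, -0.23]]
```

{"method": "move_arm", "body": {
  "steps": [
    [-1,-0.7,0.3,-3,0,0,0],
    [-1,-1.4,0.6,-6,0,0,0],
    [-1,-1.4,0.6,-6,0,0,0],
    [-1,-1.4,0.6,-6,0,0,0],
    [-1,-1.4,0.6,-6,0,0,0]
  ]
}}

```text
clock: 12.65
position: [491.0, 3.0, 106.3]
ee_rot: [0.993, 0.118, -0.0, 0.0]
contact_force: [0.2, -1.2, -3.3]
gripper_width: 13.3
```

{"method": "move_arm", "body": {
  "steps": [
    [-1,0,0,0,0,0,0],
    [-1,0,0,0,0,0,0],
    [-1,0,0,0,0,0,0],
    [-1,0,0,0,0,0,0],
    [-1,0,0,0,0,0,0]
  ]
}}

```text
clock: 13.07
position: [491.0, 3.0, 106.4]
ee_rot: [0.993, 0.118, 0.0, -0.0]
contact_force: [-0.1, -0.1, -3.1]
gripper_width: 13.4
```

```bash
python3 - <<'E'
from h import *
s=readout.read_state();print(s['clock'],s['position'],s['ee_rot'],s['contact_force'],s['joint_vel'],2*np.arctan2(s['ee_rot'][1],s['ee_rot'][0]))
b=optics.get_image('scene')["frame"]; cv2.imwrite('pics/s10full.png',b)
a=optics.get_image('top')["frame"]; cv2.imwrite('pics/t10full.png',a)
cv2.imwrite('pics/t10z.png',cv2.resize(a[280:305,338:392],None,fx=14,fy=14,interpolation=cv2.INTER_CUBIC))
cv2.imwrite('pics/t10y.png',cv2.resize(a[235:265,325:375],None,fx=14,fy=14,interpolation=cv2.INTER_CUBIC))
cv2.imwrite('pics/s10z.png',cv2.resize(b[178:230,298:366],None,fx=11,fy=11,interpolation=cv2.INTER_CUBIC))
E
```

```text
13.0667 [490.99131538   3.0138283  106.35612172] [ 9.92977456e-01  1.18303709e-01  5.54389374e-05 -1.60694985e-05] [-0.09994766 -0.09020537 -3.11246785] [-0.00144112  0.00087345 -0.00129973  0.00012138 -0.00034076 -0.00131608] 0.23716284080080796
```

View pics/t10z.png

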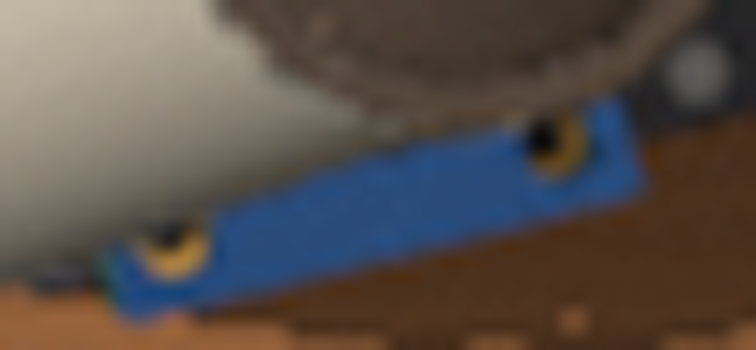

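View pics/t10y.png

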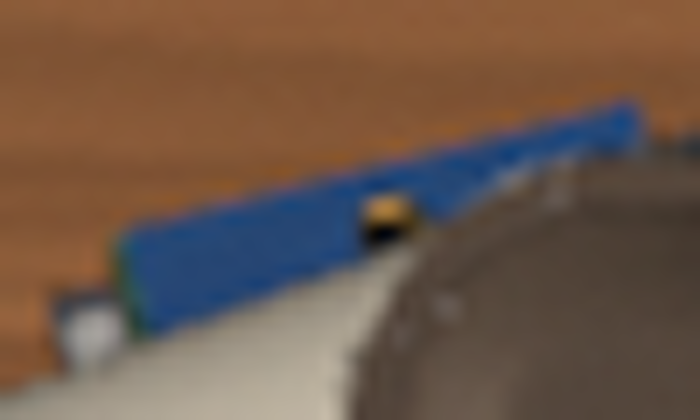

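View pics/s10z.png

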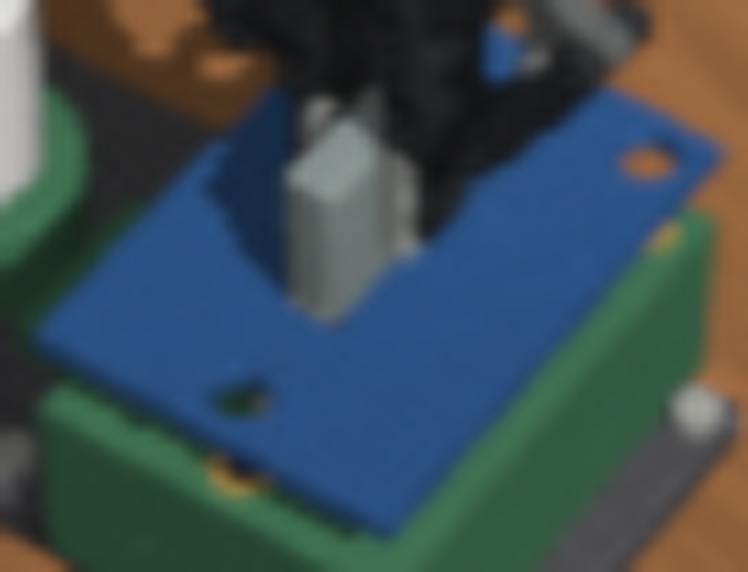

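```bash
python3 - <<'E'
from fit9 import *
s=(11,298,178);a=(14,338,280);b=(14,325,235)
S=[(-57,37,5,650,161,*s),(57,0,5,241,399,*s),(70,-50,6,35,336,*s),(70,50,6,395,530,*s),(-70,50,6,723,150,*s)]
Tt=[(-57,-37,5,557,143,*a),(-70,-50,6,645,195,*a),(-70,50,6,118,320,*a),(70,50,6,125,232,*b),(70,-50,6,640,103,*b)]
run(S,Tt,89.75)
rect=[[-70,-50],[70,-50],[70,50],[-70,50]]
for n,full,v in (('scene','s10full',[s]),('top','t10full',[a,b])):
    im=cv2.imread(f'pics/{full}.png')
    for k,(f,ox,oy) in enumerate(v):
        w={11:(68,52),14:(54,30)}[f]
        c=cv2.resize(im[oy:oy+w[1],ox:ox+w[0]],None,fx=f,fy=f,interpolation=cv2.INTER_CUBIC)
        q=REF[n]; zz=lambda u:((u-[ox,oy]+.5)*f-.5).round().astype(np.int32)
        cv2.polylines(c,[zz(proj(PP[n],T(q,[[x,y,95.75] for x,y in rect])))],True,(0,255,255),1)
        t=np.linspace(0,6.3,40)
        for x,y,_ in HO: cv2.polylines(c,[zz(proj(PP[n],T(q,[[x+3.5*np.cos(i),y+3.5*np.sin(i),95.75] for i in t])))],True,(255,255,255),1)
        cv2.imwrite(f'pics/ov10_{n}{k}.png',c)
E
```

```text
scene [4.91652e+02 5.07400e+00 2.41000e-01] need [-0.102 -0.664 -0.006]
[[-0.0, -0.15], [0.2, 0.07], [-0.02, 0.12], [-0.44, 0.28], [0.28, -0.38]]
top [4.91561e+02 3.57900e+00 2.30000e-01] need [0.739 0.761 0.009]
[[-0.01, 0.13], [-0.19, 0.09], [0.31, 0.29], [-0.06, -0.36], [-0.05, -0.16]]
```

View pics/ov10_scene0.png

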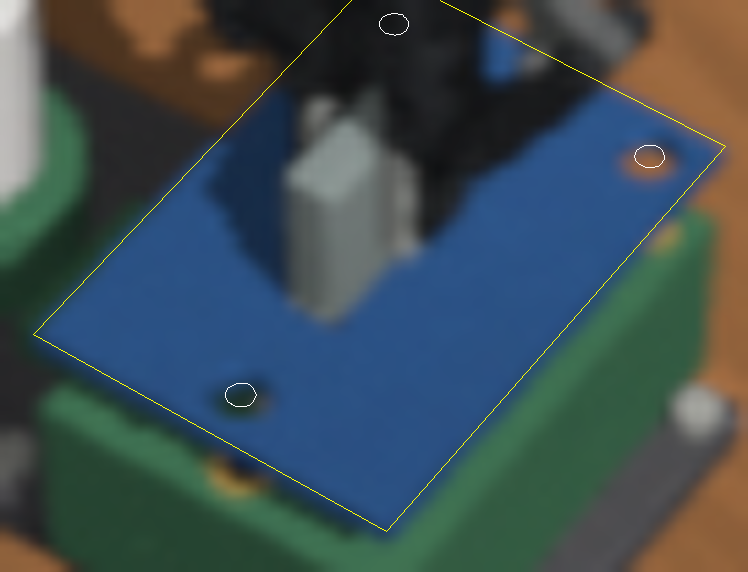

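View pics/ov10_top0.png

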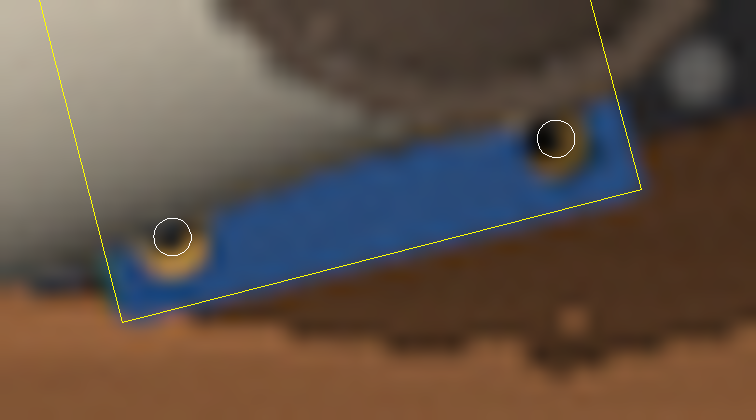

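View pics/ov10_top1.png

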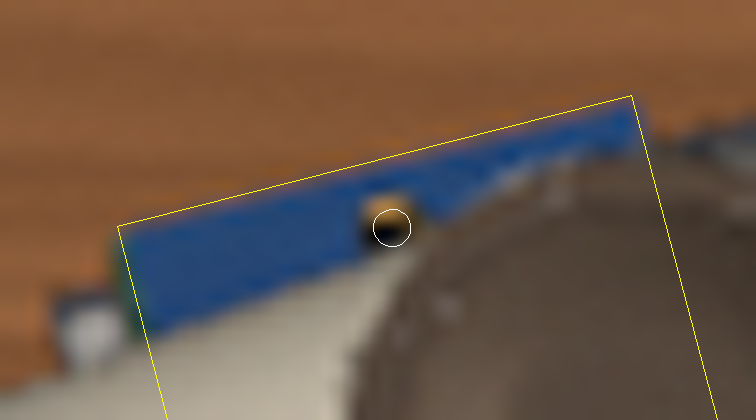

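{"method": "move_arm", "body": {
  "steps": [
    [-1,0.5,0.1,0,0,0,0],
    [-1,0.5,0.1,0,0,0,0],
    [-1,0.5,0.1,0,0,0,0],
    [-1,0.5,0.1,0,0,0,0],
    [-1,0.5,0.1,0,0,0,0]
  ]
}}

```text
clock: 13.58
position: [491.5, 3.1, 106.3]
ee_rot: [0.993, 0.118, -0.0, 0.0]
contact_force: [0.1, 0.2, -3.9]
gripper_width: 13.4
```

```bash
python3 - <<'E'
from h import *
s=readout.read_state();print(s['clock'],s['position'],s['ee_rot'],s['contact_force'],s['gripper_width'])
b=optics.get_image('scene')["frame"]; cv2.imwrite('pics/s11.png',b)
E
```

```text
13.5833 [491.45189653   3.11527586 106.30188694] [ 9.92974962e-01  1.18324657e-01 -2.30604498e-05  1.05982038e-05] [ 0.14693951  0.23625723 -3.87498964] 13.437950573963075
```

View pics/s11.png

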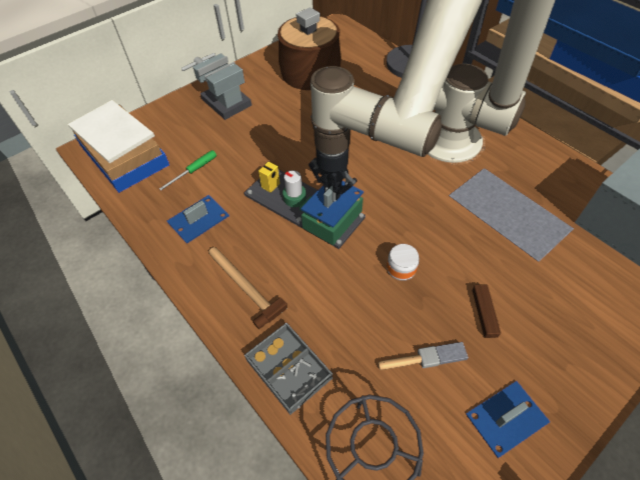

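The final picture shows the cover held over the chamber at about (335, 200). The mark at (289, 175) faces the sensor, and everything else is where it was. I'm handing the job in.

```bash
python3 -c "
from h import *
print(workorder.job_done())"
```

```text
the job is handed in; nothing more can be done
None
```

The collar's red mark now faces the yellow sensor, and the arm is holding the blue cover level over the gear chamber. I handed the job in at about 13.6 s of the 54 s allowed.

- **Collar:** I gripped it, turned it about −1.38 rad and let go. Afterwards the two cameras put the mark between 0.03 and 0.04 rad off from the stripe's centre, and −0.03 to −0.05 rad off from its direction, so it is within about 3° of square. It still faced the sensor in the last picture.
- **Cover:** I took the one nearest the base by its rib. From the arm's reading its underside is about 90 mm above the bench, so 20 mm above the rim. The tilt is practically zero, and the upward load of about 3–4 N is just the cover's weight, so it isn't touching the unit.
- **Hole alignment:** The cameras did not fully agree. Before a last 0.5 mm nudge, the scene camera asked for (−0.1, −0.7) mm and −0.006 rad, and the top camera for (+0.7, +0.8) mm and +0.009 rad. I split the difference, so expect about 1 mm of error. I did not measure it again after the nudge, and the arm partly hid the holes in the top view.
- **Bench:** The tin, mallet, brush, handle blank, screwdriver and the look-alike covers look unmoved in the final scene picture, judged by eye.

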